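# Find the full needle case and lay it on the stand

### The arm

A 6-joint arm with a two-finger parallel gripper is mounted at the origin on the work surface. World frame = base frame: x ahead of the robot, y to its left, z up, the work surface at z = 0. Lengths are in mm, angles in degrees, forces in N, time in s.
With the tool pointing down it reaches from about 300 to 850 mm from the base axis. Payload 4.2 kg.
Tool frame: the origin (TCP) lies midway between the tips of the shut fingers; the grasp point (between the pads) lies 19 mm behind it (env.tcp_to_grasp is the distance from the TCP to the grasp point, in mm); z points along the fingers, x is the direction in which the jaws open and shut, and the axes are right-handed (so a half turn about z gives the same grasp; the last joint's range is limited). The gripper opens to 91 mm and grips with 3 to 60 N. Pads are 32 mm wide; open, the fingers measure 118 mm over their backs; the gripper's body (76 mm by 178 mm) begins 60 mm behind the grasp point.
Start: joints at [73.396, 18.312, 89.639, -0, 72.044, -1.146], TCP at [153.262, 554.217, 190.476] pointing down, gripper open.
Joint ranges: [-177.97, 177.97], [-48.28, 115.42], [12.27, 149.76], [-77.06, 257.06], [2.81, 150.46], [-146.56, 146.56]. Speed limits (degrees/s): [147.25, 147.25, 180, 180, 180, 180].

### API

Orientations are given as [roll, pitch, yaw] about the fixed x, y, z axes, in that order (R = Rz(yaw) Ry(pitch) Rx(roll)).
In Python, from workcell import env gives the robot as it stands.
- The arm moves only by the tool drive_tool, never from a script. Its argument "motion" is a list of rows, each a list of 2 entries, a list of its own where there are three numbers: the shift along the world's x, y, z in m, then the turn, a rotation vector about the world's x, y, z in rad. In form: [[[dx, dy, dz], [wx, wy, wz]], ...]. A call has exactly 10 rows; each row shifts and turns the commanded pose from where the row before left it; what a row does not reach is not made up. A row lasts 1/12 s, in which the tool goes at most 41.7 mm and 7.16 degrees, less where a joint would pass 70% of its speed; a pose out of reach is approached as far as the arm can. A call is refused whole if a number of a shift passes 0.0417 or a number of a turn 0.125, either way. A call with a gripper value outside its range is refused whole. "claw" is the opening, from 0 (shut) to 1 (fully open), set as the call begins (left out, the last holds). The fingers move at their own pace and stop on an object; "force" is the grip in N (left out, the last holds). Time passes only in rows, so rows that do not move let the fingers close, or fill a call up. It gives the time, the measured TCP pose, the force and the opening at its end, in the units of the state.
- env.state(): the state, without advancing time (a new reading comes with each control period).
- env.grab_frame(name): name is "side" or "top" or "wrist"; returns the picture (384x512x3 uint8, red, green, blue); there is no depth.
- env.camera_params(name): a dict with "fov_y" (degrees; the focal length in pixels is half the picture's height over the tangent of half this angle, whatever the lens; pixels are square), "cx", "cy" (the principal point, pixels), "pose" (4x4, takes a point from camera to world coordinates). Camera axes: x right, y down, z forward; pixel columns grow to the right and rows downward; lengths in mm; the calibration is good to about 2 mm. A picture is of the moment at which its call begins: read the wrist's pose just before it. camera_params takes no time and is no camera call; for the wrist camera it gives the pose at the moment of the call.
- env.job_done(): hands the job in, once; it reports no verdict.
The state is a dict: "time_s": time; "qpos": joint angles; "qvel": joint speeds; "effort": joint torques, N m; "ee_pos": TCP position; "ee_rot": TCP orientation; "force": force on the tool from outside, world axes, zero at the start; "torque": the same for the moment, N m; "gripper_width": finger opening in mm.
Only numpy, scipy, OpenCV 4.12 (cv2) and the standard library are available. Lean on these libraries where they do the work, as an engineer would, in place of code of your own. Each camera call takes 0.05 s, during which the arm holds its last target.

### The job

One of the three look-alike brass needle cases lying in the bamboo rack is full and clearly heavier; the other two are empty. Heft them to find the full one and lay it, level and centred, in the two notches of the low rosewood stand, setting it down without letting it fall. The empty cases must end up lying in their notches of the bamboo rack, and the glass cupping jars and the medicine bottle must not be disturbed.

Things in the scene. Friction and masses are not known exactly. Their poses are not given: they have to be found in the camera images.
- case_a: Brass needle case, a closed round tube 28 mm in diameter and 120 mm long with a thin dark band 28 mm either side of its middle; the three look alike. Origin at the centre of the tube, x along its axis, z up at the start. An empty one weighs 0.11 to 0.16 kg, the full one 0.32 to 0.46 kg; the contents cannot be seen.
- case_b: Brass needle case, a closed round tube 28 mm in diameter and 120 mm long with a thin dark band 28 mm either side of its middle; the three look alike. Origin at the centre of the tube, x along its axis, z up at the start. An empty one weighs 0.11 to 0.16 kg, the full one 0.32 to 0.46 kg; the contents cannot be seen.
- case_c: Brass needle case, a closed round tube 28 mm in diameter and 120 mm long with a thin dark band 28 mm either side of its middle; the three look alike. Origin at the centre of the tube, x along its axis, z up at the start. An empty one weighs 0.11 to 0.16 kg, the full one 0.32 to 0.46 kg; the contents cannot be seen.
- rack: Fixed bamboo rack; origin on table, x away from its open front, z up. Rails along y at x +-42 (8 thick, 48 high), V notches at y -85, 0, 85, tips 75 high. A case lies along x, middle at x 0, axis 75 high. Jar board overhangs: x -5 to 120, y +-140, 205 to 217 high, on posts at x 105, y +-42: lean the gripper back to -x 30 to 40 degrees. Base x -70 to 130, y +-145, 8 high. All mm.
- stand: Fixed low rosewood stand. Origin on the table under its middle, z up. Base 120 x 70 x 10 mm; posts 8 mm thick at x = -42 and +42 mm, each with a 45-degree V notch at y = 0, tips 65 mm high. A case laid in both notches lies level along x, axis 65 mm above the table, its middle over the origin. Either end may point either way.
- jar_a: Clear glass cupping jar, 58 mm in diameter, 64 mm high, standing mouth-down on the top board of the bamboo rack, fragile. Origin at the centre of its underside, z up. Leave alone.
- jar_b: Clear glass cupping jar, 58 mm in diameter, 64 mm high, standing mouth-down on the top board of the bamboo rack, fragile. Origin at the centre of its underside, z up. Leave alone.
- jar_c: Clear glass cupping jar, 58 mm in diameter, 64 mm high, standing mouth-down on the top board of the bamboo rack, fragile. Origin at the centre of its underside, z up. Leave alone.
- bottle: Squat brown medicine bottle with cork stopper, 60 mm in diameter, 86 mm high, standing on the table. Origin at the centre of its underside, z up. Leave alone.
Not all that is in view belongs to the job. Leave any green, pink or turquoise look-alike of the case_a alone.

How it is judged:
By the outcome, as a careful person would: the job done as asked, in the order asked, and still so for the second after the job is handed in, with the robot touching nothing.
It also fails if it takes over 61 s, if anything falls off the work surface, if the arm or the gripper's body presses on something with over 40 N, if the wrist force passes 120 N, or if a joint passes its speed limit or range.

## Working session

There is one attempt and no reset: what is moved stays moved. The work goes in short steps, Python scripts to look and compute and a tool call to move; the robot and the scene stay as the last step left them, time stands still between calls to the robot, and variables do not carry over. Pictures are saved under pics/ and viewed, and the job is handed in when it is done.

Besides the shell and the picture viewer there is one more tool, called after "Emit:" as a command line: name --argument value ..., lists and objects as JSON in quotes. drive_tool: Moves the arm, as the interface text tells. Its arguments: {"type":"object","properties":{"motion":{"type":"array","items":{"type":"array"}},"claw":{"type":"number"},"force":{"type":"number"}},"required":["motion"]}

```bash
mkdir -p pics; ls; python3 - <<'E'
from workcell import env
import cv2
print(env.state())
for n in ("side","top","wrist"):
    p=env.camera_params(n); print(n,p)
    cv2.imwrite(f"pics/{n}0.png",cv2.cvtColor(env.grab_frame(n),cv2.COLOR_RGB2BGR))
E
```

```text
pics
{'time_s': 0.0, 'qpos': array([ 7.33963521e+01,  1.83521459e+01,  8.97056860e+01,  2.52905770e-04,
        7.20436139e+01, -1.14735446e+00]), 'qvel': array([-0.03329837, -0.06377821, -0.07150084, -0.04157976, -0.08817268,
       -0.04427356]), 'effort': array([-3.00950465e-03, -4.12463737e+01, -2.31971580e+01,  7.25627365e-02,
        4.58649639e-02, -1.45558815e-04]), 'ee_pos': array([153.09678032, 553.68387205, 189.62013455]), 'ee_rot': array([-1.79997728e+02,  1.01420654e-01,  7.45436304e+01]), 'force': array([ 0.37468259, -0.14288599,  0.01828692]), 'torque': array([-0.06608995,  0.00261354,  0.03240267]), 'gripper_width': 91.51227020381094}
side {'fov_y': 48.869650737175014, 'cx': 248.708590237996, 'cy': 188.89618989772458, 'pose': array([[ 9.50506585e-01, -1.64787831e-01,  2.63405018e-01,
         2.99950195e+02],
       [-3.09939677e-01, -5.62321746e-01,  7.66636583e-01,
        -8.85672084e+02],
       [ 2.17859899e-02, -8.10332786e-01, -5.85564810e-01,
         8.22562946e+02],
       [ 0.00000000e+00,  0.00000000e+00,  0.00000000e+00,
         1.00000000e+00]])}
top {'
[... 165 characters left out ...]
6e+02],
       [-9.99839835e-01, -1.14920757e-02,  1.37199387e-02,
        -2.68949940e+01],
       [-1.17243145e-02, -1.58618203e-01, -9.87270381e-01,
         1.04462959e+03],
       [ 0.00000000e+00,  0.00000000e+00,  0.00000000e+00,
         1.00000000e+00]])}
wrist {'fov_y': 62.05963323391983, 'cx': 258.5564922818279, 'cy': 191.69036869975966, 'pose': array([[ 2.66873596e-01,  9.35569296e-01,  2.31275974e-01,
         8.75662485e+01],
       [ 9.63728869e-01, -2.58509133e-01, -6.63301981e-02,
         5.71369858e+02],
       [-2.26954530e-03,  2.40589111e-01, -9.70624401e-01,
         3.84242638e+02],
       [ 0.00000000e+00,  0.00000000e+00,  0.00000000e+00,
         1.00000000e+00]])}
```

View pics/side0.png

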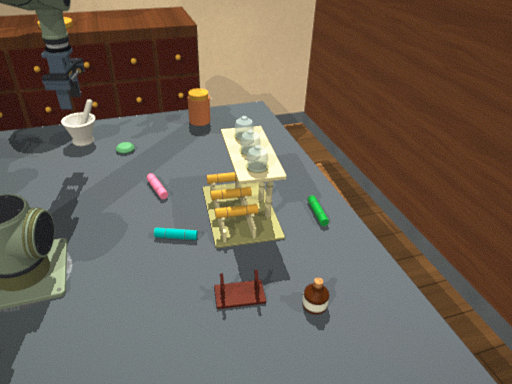

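View pics/top0.png

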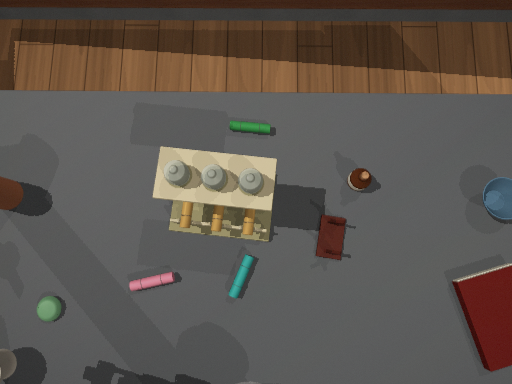

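View pics/wrist0.png

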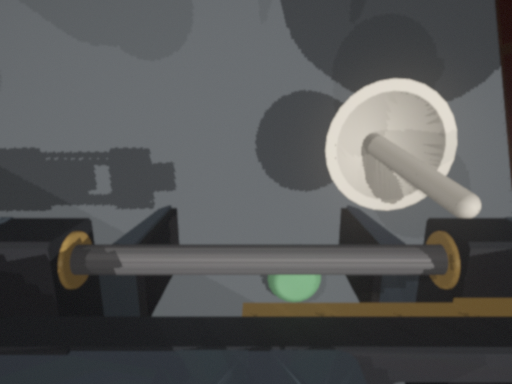

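The three brass cases lie in the rack at top-view pixels (187,213), (217,218) and (248,222). The look-alikes to leave alone are green (250,127), pink (152,282) and turquoise (241,276). The stand is at (331,238) and the bottle at (360,180). I'll check a close crop and take measurements.

```bash
cat > h.py <<'E'
import numpy as np, cv2
from workcell import env
from scipy.spatial.transform import Rotation as R
def K(p): 
    f=192/np.tan(np.radians(p["fov_y"]/2)); return f
def ray(p,u,v):
    f=K(p); T=p["pose"]; d=T[:3,:3]@np.array([(u-p["cx"])/f,(v-p["cy"])/f,1.]); return T[:3,3],d
def onz(p,u,v,z):
    o,d=ray(p,u,v); return o+d*(z-o[2])/d[2]
def proj(p,X):
    T=p["pose"]; c=T[:3,:3].T@(np.array(X)-T[:3,3]); f=K(p); return np.array([p["cx"]+f*c[0]/c[2],p["cy"]+f*c[1]/c[2]])
def tri(p1,a,p2,b):
    o1,d1=ray(p1,*a);o2,d2=ray(p2,*b)
    A=np.c_[d1,-d2]; s=np.linalg.lstsq(A,o2-o1,rcond=None)[0]
    x=o1+d1*s[0];y=o2+d2*s[1]; return (x+y)/2,np.linalg.norm(x-y)
E
python3 - <<'E'
import cv2
t=cv2.imread("pics/top0.png")
cv2.imwrite("pics/c_top.png",cv2.resize(t[140:270,140:380],None,fx=3.3,fy=3.3,interpolation=cv2.INTER_CUBIC))
s=cv2.imread("pics/side0.png")
cv2.imwrite("pics/c_side.png",cv2.resize(s[110:320,190:340],None,fx=2.8,fy=2.8,interpolation=cv2.INTER_CUBIC))
E
```

```text
(no output)
```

View pics/c_top.png

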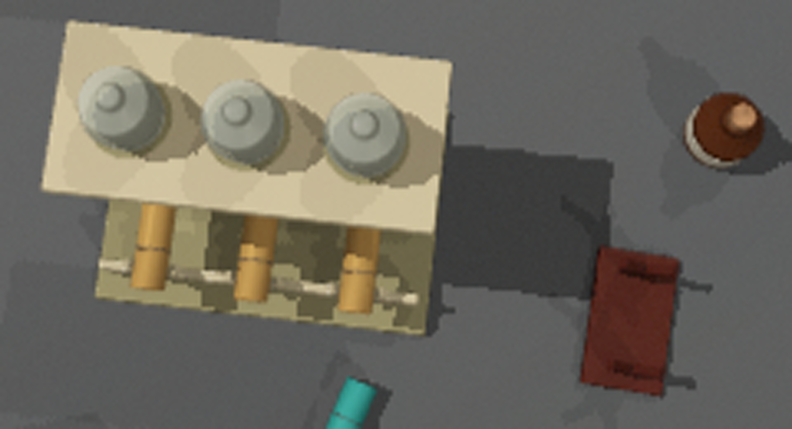

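View pics/c_side.png

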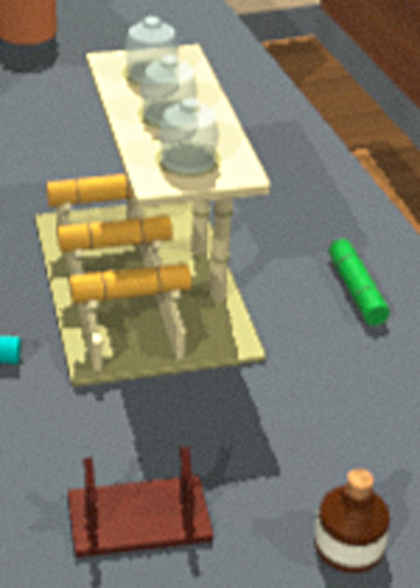

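The crop shows three brass cases with dark bands, half under the jar board. In crop pixels the board corners are about (70,20), (450,62), (435,233) and (42,190), and the stand base is around (630,320).

```bash
cat > m.py <<'E'
from h import *
p=env.camera_params("top")
t=cv2.imread("pics/top0.png")
hsv=cv2.cvtColor(t,cv2.COLOR_BGR2HSV)
c=lambda u,v:(u/3.3+140-.35,v/3.3+140-.35)
print("board")
B=np.array([onz(p,*c(*q),217) for q in [(70,20),(450,62),(435,233),(42,190)]]);print(B.round(1))
print([np.linalg.norm(B[i]-B[i-1]).round(1) for i in range(4)])
yax=B[0]-B[1]+B[3]-B[2]; th=np.degrees(np.arctan2(-yax[0],yax[1])); xax=B[0]-B[3]+B[1]-B[2]; th2=np.degrees(np.arctan2(xax[1],xax[0]))
print("yaw",th,th2)
ctr=B.mean(0); 
th=np.radians((th+th2)/2)if abs(th-th2)<3 else np.radians(th)
ex=np.array([np.cos(th),np.sin(th),0])
print("rack origin from board", (ctr-ex*57.5).round(1))
F=np.array([onz(p,*c(*q),8) for q in [(97,297),(425,333)]]);print("base front",F.round(1), np.linalg.norm(F[0]-F[1]), "yaw",np.degrees(np.arctan2(-(F[0]-F[1])[0],(F[0]-F[1])[1])), "orig",(F.mean(0)+ex*70).round(1))
# stand
m=((hsv[...,0]<8)|(hsv[...,0]>172))&(hsv[...,1]>120)&(hsv[...,2]>35)
mm=np.zeros(m.shape,np.uint8); mm[205:270,305:355]=m[205:270,305:355]*255
cs=max(cv2.findContours(mm,0,1)[0],key=cv2.contourArea)
print("stand rect",cv2.minAreaRect(cs))
P=np.array([onz(p,*q,10) for q in cv2.boxPoints(cv2.minAreaRect(cs))]);print(P.round(1),P.mean(0),[np.linalg.norm(P[i]-P[i-1]).round(1) for i in range(4)])
S=np.array([onz(p,*c(*q),10) for q in [(600,248),(680,260),(661,395),(581,383)]]);print("stand hand",S.round(1),S.mean(0),[np.linalg.norm(S[i]-S[i-1]).round(1) for i in range(4)])
e=S[0]-S[3]+S[1]-S[2]; print("yaw",np.degrees(np.arctan2(e[1],e[0])))
# side check
s=env.camera_params("side"); c2=lambda u,v:(u/2.8+190-.35,v/2.8+110-.35)
Q=np.array([onz(s,*c2(*q),10) for q in [(68,492),(198,477),(212,538),(77,553)]]);print("stand side",Q.round(1),Q.mean(0),[np.linalg.norm(Q[i]-Q[i-1]).round(1) for i in range(4)])
Q=np.array([onz(s,*c2(*q),217) for q in [(88,53),(200,46),(268,184),(135,194)]]);print("board side",Q.round(1),Q.mean(0))
Q=np.array([onz(s,*c2(*q),8) for q in [(37,214),(75,378),(265,355)]]);print("base side",Q.round(1),"orig", Q[:2].mean(0)+ex*70)
# cases in side: end faces
for n,a,b in [("near",(72,287),(190,278)),("mid",(60,238),(172,228))]:
    A=onz(s,*c2(*a),75);Bb=onz(s,*c2(*b),75);print(n,A.round(1),Bb.round(1),np.linalg.norm(A-Bb))
for n,a in [("l",(150,287)),("m",(252,298)),("r",(356,310))]:
    print(n,"front end top",onz(p,*c(*a),75).round(1))
E
python3 m.py
```

```text
board
[[711.3 213.9 217. ]
 [683.  -60.5 217. ]
 [559.9 -50.6 217. ]
 [587.  226.8 217. ]]
[np.float64(124.9), np.float64(275.8), np.float64(123.4), np.float64(278.7)]
yaw -5.736041856808487 -5.263855960787155
rack origin from board [578.1  87.9 217. ]
base front [[523.6 237.2   8. ]
 [496.3 -48.6   8. ]] 287.08303020050636 yaw -5.460463603898607 orig [579.6  87.6   8. ]
stand rect ((330.3865051269531, 236.85154724121094), (24.78069496154785, 42.16022491455078), 7.594643592834473)
[[ 454.5 -181.1   10. ]
 [ 573.  -198.6   10. ]
 [ 564.4 -268.7   10. ]
 [ 446.3 -250.    10. ]] [ 509.55024187 -224.61064596   10.        ] [np.float64(69.4), np.float64(119.8), np.float64(70.7), np.float64(119.6)]
stand hand [[ 571.6 -200.2   10. ]
 [ 562.  -269.4   10. ]
 [ 446.4 -250.2   10. ]
 [ 455.6 -182.2   10. ]] [ 508.91122642 -225.5167173    10.        ] [np.float64(117.4), np.float64(69.8), np.float64(117.2), np.float64(68.6)]
yaw -9.09508956786842
stand side [[ 455.2 -187.3   10. ]
 [ 571.7 -204.5   10. ]
 [ 560.4 -272.9   10. ]
 [ 446.  -254.3   10. ]] [ 508.3457605  -229.76615825   10.        ] [np.float64(67.6), np.float64(117.8), np.float64(69.3), np.float64(115.9)]
board side [[588.7 228.5 217. ]
 [711.6 211.  217. ]
 [681.2 -62.9 217. ]
 [559.4 -44.3 217. ]] [635.221801    83.06914557 217.        ]
base side [[525.6 238.6   8. ]
 [498.4 -45.3   8. ]
 [692.1 -68.2   8. ]] orig [581.66503804  89.92971892   8.        ]
near [512.1  13.7  75. ] [630.1  -6.3  75. ] 119.65323616081655
mid [520.4  96.8  75. ] [639.6  80.4  75. ] 120.2820400848744
l front end top [528.7 177.2  75. ]
m front end top [520.8  93.7  75. ]
r front end top [512.2   8.9  75. ]
```

```bash
cat > g.py <<'E'
from h import *
RO=np.array([579.5,87.6]); RY=-5.5; SO=np.array([509.2,-226.5]); SY=-8.9; LEAN=36
def frame(yaw,lean=LEAN):
    y=np.radians(yaw);l=np.radians(lean)
    ex=np.array([np.cos(y),np.sin(y),0]);ey=np.array([-np.sin(y),np.cos(y),0]);ez=np.array([0,0,1.])
    z=ex*np.sin(l)-ez*np.cos(l); x=ey; return np.c_[x,np.cross(z,x),z],ex,ey
def tcp(o,yaw,off,h,back=0,lean=LEAN):
    M,ex,ey=frame(yaw,lean); return np.r_[o,h]+ey*off+M[:,2]*(19-back),M
def go(P,M):
    s=env.state(); R0=R.from_euler("xyz",s["ee_rot"],degrees=True)
    print("t",s["time_s"],"at",s["ee_pos"].round(1),"d(m)",((P-s["ee_pos"])/1000).round(4),"rotvec",(R.from_matrix(M)*R0.inv()).as_rotvec().round(4))
E
python3 - <<'E'
from g import *
for off in (85,0,-85):
    for b in (110,0):
        P,M=tcp(RO,RY,off,75,b); print(off,b,P.round(1)); 
P,M=tcp(RO,RY,85,75,110); go(P,M)
P,M=tcp(SO,SY,0,65,0); print("stand",P.round(1))
E
```

```text
85 110 [534.4 177.3 148.6]
85 0 [598.8 171.1  59.6]
0 110 [526.3  92.7 148.6]
0 0 [590.6  86.5  59.6]
-85 110 [518.1   8.1 148.6]
-85 0 [582.5   1.9  59.6]
t 0.15 at [153.1 553.8 189.8] d(m) [ 0.3813 -0.3765 -0.0412] rotvec [-0.1132 -0.6189  0.1685]
stand [ 520.2 -228.2   49.6]
```

Emit:
drive_tool --motion '[[[0.024, -0.024, 0.001], [-0.0071, -0.0387, 0.0105]], [[0.024, -0.024, 0.001], [-0.0071, -0.0387, 0.0105]], [[0.024, -0.024, 0.001], [-0.0071, -0.0387, 0.0105]], [[0.024, -0.024, 0.001], [-0.0071, -0.0387, 0.0105]], [[0.024, -0.024, 0.001], [-0.0071, -0.0387, 0.0105]], [[0.024, -0.024, 0.001], [-0.0071, -0.0387, 0.0105]], [[0.024, -0.024, 0.001], [-0.0071, -0.0387, 0.0105]], [[0.024, -0.024, 0.001], [-0.0071, -0.0387, 0.0105]], [[0.024, -0.024, 0.001], [-0.0071, -0.0387, 0.0105]], [[0.024, -0.024, 0.001], [-0.0071, -0.0387, 0.0105]]]' --claw 0.62 --force 30

```text
time_s: 0.98
ee_pos: [394.0, 312.9, 200.5]
ee_rot: [157.4, -0.8, 80.8]
force: [0.6, 0.4, 1.0]
gripper_width: 56.6
```

```bash
python3 - <<'E'
from g import *
P,M=tcp(RO,RY,85,75,110); go(P,M)
E
```

```text
t 0.9833 at [394.  312.9 200.5] d(m) [ 0.1404 -0.1356 -0.0518] rotvec [-0.0428 -0.23    0.062 ]
```

Emit:
drive_tool --motion '[[[0.02, -0.019, 0], [-0.006, -0.033, 0.0089]], [[0.02, -0.019, 0], [-0.006, -0.033, 0.0089]], [[0.02, -0.019, 0], [-0.006, -0.033, 0.0089]], [[0.02, -0.019, 0], [-0.006, -0.033, 0.0089]], [[0.02, -0.019, -0.01], [-0.006, -0.033, 0.0089]], [[0.02, -0.02, -0.02], [-0.006, -0.033, 0.0089]], [[0.02, -0.02, -0.02], [-0.006, -0.033, 0.0089]], [[0, 0, 0], [0, 0, 0]], [[0, 0, 0], [0, 0, 0]], [[0, 0, 0], [0, 0, 0]]]'

```text
time_s: 1.82
ee_pos: [533.6, 179.7, 151.0]
ee_rot: [144.0, -0.1, 84.5]
force: [0.3, 0.1, -0.1]
gripper_width: 56.6
```

```bash
python3 - <<'E'
from g import *
P,M=tcp(RO,RY,85,75,110); go(P,M)
print(env.state()["force"])
p=env.camera_params("wrist"); im=env.grab_frame("wrist")
cv2.imwrite("pics/w1.png",cv2.cvtColor(im,cv2.COLOR_RGB2BGR))
for off in (85,0):
  for x in (-60,-28,0,28,60):
    M,ex,ey=frame(RY); print(off,x,proj(p,np.r_[RO,75]+ey*off+ex*x).round(0))
np.save("pics/w1.npy",p["pose"])
E
```

```text
t 1.8167 at [533.6 179.7 151. ] d(m) [ 0.0008 -0.0024 -0.0024] rotvec [-0.0025 -0.0001  0.0006]
[ 0.34947282  0.06638683 -0.09798725]
85 -60 [257. 137.]
85 -28 [257. 166.]
85 0 [257. 187.]
85 28 [257. 206.]
85 60 [257. 224.]
0 -60 [148. 137.]
0 -28 [158. 166.]
0 0 [165. 187.]
0 28 [172. 206.]
0 60 [178. 224.]
```

View pics/w1.png

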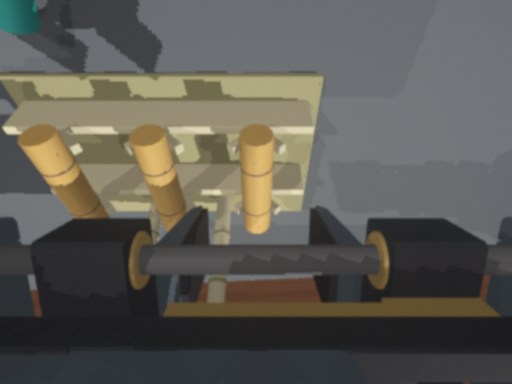

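The wrist view shows the left case centred at column 257. Its bands are at about (256,166) and (257,205), and the predictions were (257,166) and (257,206), so the rack pose holds. Moving in.

Emit:
drive_tool --motion '[[[0.0082, -0.0011, -0.0114], [0, 0, 0]], [[0.0082, -0.0011, -0.0114], [0, 0, 0]], [[0.0082, -0.0011, -0.0114], [0, 0, 0]], [[0.0082, -0.0011, -0.0114], [0, 0, 0]], [[0.0082, -0.0011, -0.0114], [0, 0, 0]], [[0.0082, -0.0011, -0.0114], [0, 0, 0]], [[0.008, -0.001, -0.0114], [0, 0, 0]], [[0.008, -0.001, -0.011], [-0.0025, 0, 0]], [[0, 0, 0], [0, 0, 0]], [[0, 0, 0], [0, 0, 0]]]'

```text
time_s: 2.7
ee_pos: [598.9, 171.8, 60.4]
ee_rot: [144.0, 0.0, 84.5]
force: [0.2, 0.1, 0.2]
gripper_width: 56.2
```

```bash
python3 - <<'E'
from g import *
P,M=tcp(RO,RY,85,75,0); go(P,M)
print(env.state()["force"])
E
```

```text
t 2.7 at [598.9 171.8  60.4] d(m) [-0.0002 -0.0007 -0.0007] rotvec [ 0.0006  0.0004 -0.0008]
[0.21199815 0.14764236 0.24954898]
```

Emit:
drive_tool --motion '[[[0, 0, 0], [0, 0, 0]], [[0, 0, 0], [0, 0, 0]], [[0, 0, 0], [0, 0, 0]], [[0, 0, 0], [0, 0, 0]], [[0, 0, 0], [0, 0, 0]], [[0, 0, 0], [0, 0, 0]], [[0, 0, 0], [0, 0, 0]], [[0, 0, 0], [0, 0, 0]], [[0, 0, 0], [0, 0, 0]], [[0, 0, 0], [0, 0, 0]]]' --claw 0 --force 25

```text
time_s: 3.53
ee_pos: [598.6, 171.5, 60.3]
ee_rot: [144.0, -0.0, 84.5]
force: [-4.6, 2.7, 5.4]
gripper_width: 27.4
```

Emit:
drive_tool --motion '[[[0, 0, 0.003], [0, 0, 0]], [[0, 0, 0.004], [0, 0, 0]], [[0, 0, 0.005], [0, 0, 0]], [[0, 0, 0.005], [0, 0, 0]], [[0, 0, 0.005], [0, 0, 0]], [[0, 0, 0.003], [0, 0, 0]], [[0, 0, 0], [0, 0, 0]], [[0, 0, 0], [0, 0, 0]], [[0, 0, 0], [0, 0, 0]], [[0, 0, 0], [0, 0, 0]]]'

```text
time_s: 4.37
ee_pos: [598.1, 170.3, 84.0]
ee_rot: [144.1, 0.1, 84.5]
force: [-0.8, 0.2, -3.1]
gripper_width: 27.7
```

```bash
python3 - <<'E'
from g import *
cv2.imwrite("pics/w2.png",cv2.cvtColor(env.grab_frame("wrist"),cv2.COLOR_RGB2BGR))
for i in range(3):
    env.grab_frame("top");s=env.state();print(s["force"],s["torque"])
P,M=tcp(RO,RY,85,75,0); go(P,M)
E
```

```text
[ 0.31423605  0.0487834  -3.07721118] [0.05924373 0.80052878 0.0250166 ]
[-0.10996771 -0.69251034 -3.65795209] [0.06306009 0.82925684 0.04958199]
[ 0.24458249  0.40310392 -2.82675607] [ 0.09752424  0.76136167 -0.03780361]
t 4.5667 at [598.3 170.6  84.4] d(m) [ 0.0004  0.0006 -0.0248] rotvec [ 0.0012 -0.0011  0.0004]
```

The force is about -3.2 N, or roughly 0.32 kg, so this looks like the full one. An empty case would read at most 1.6 N. I'll look at the grip, then carry it clear and re-read.

View pics/w2.png

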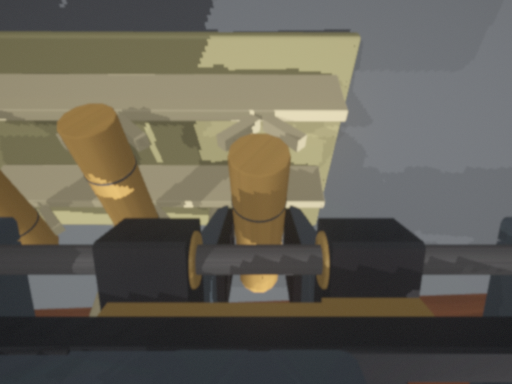

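Emit:
drive_tool --motion '[[[-0.006, 0.0006, 0.001], [0, 0, 0]], [[-0.012, 0.0012, 0.002], [0, 0, 0]], [[-0.016, 0.0016, 0.002], [0, 0, 0]], [[-0.02, 0.002, 0.003], [0, 0, 0]], [[-0.02, 0.002, 0.005], [0, 0, 0]], [[-0.02, 0.002, 0.008], [0, 0, 0]], [[-0.016, 0.0016, 0.016], [0, 0, 0]], [[-0.008, 0, 0.02], [0, 0, 0]], [[0, 0, 0.016], [0, 0, 0]], [[0, 0, 0.008], [0, 0, 0]]]'

```text
time_s: 5.4
ee_pos: [479.5, 182.2, 168.0]
ee_rot: [143.9, -0.1, 84.5]
force: [0.3, 0.5, -3.7]
gripper_width: 27.4
```

```bash
python3 - <<'E'
from g import *
f=[]
for i in range(5):
    im=env.grab_frame("side");f.append(env.state()["force"])
print(np.mean(f,0),np.std(f,0))
cv2.imwrite("pics/s3.png",cv2.cvtColor(im,cv2.COLOR_RGB2BGR))
P,M=tcp(SO,SY,0,65,0); go(P,M)
E
```

```text
[ 0.06190895  0.38514562 -3.60805859] [0.35588571 0.25709056 1.42896603]
t 5.65 at [479.4 181.  164.7] d(m) [ 0.0409 -0.4092 -0.1151] rotvec [ 0.0018 -0.0022 -0.0587]
```

View pics/s3.png

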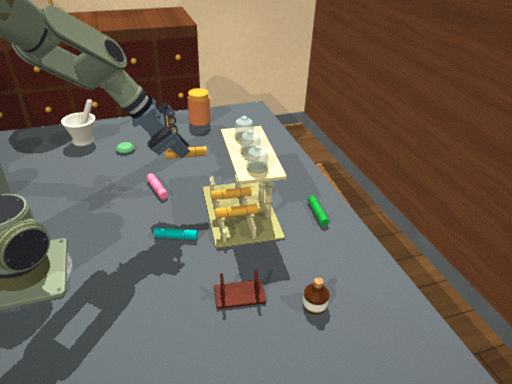

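The re-read is -3.6 N with the arm clear of the rack, so this case is the full one. The side view shows it held level at (186,153). Carrying it over to the stand.

Emit:
drive_tool --motion '[[[0, -0.015, 0], [0, 0, -0.005]], [[0, -0.025, 0], [0, 0, -0.006]], [[0, -0.035, 0], [0, 0, -0.006]], [[0, -0.037, 0], [0, 0, -0.006]], [[0, -0.037, 0], [0, 0, -0.006]], [[0, -0.037, 0], [0, 0, -0.006]], [[0, -0.037, 0], [0, 0, -0.006]], [[0, -0.037, 0], [0, 0, -0.006]], [[0, -0.037, 0], [0, 0, -0.006]], [[0.005, -0.037, 0], [0, 0, -0.006]]]'

```text
time_s: 6.48
ee_pos: [479.8, -72.6, 160.3]
ee_rot: [145.2, -0.0, 81.9]
force: [-0.4, 1.3, -4.4]
gripper_width: 27.7
```

Emit:
drive_tool --motion '[[[0.01, -0.03, -0.005], [0, 0, 0]], [[0.01, -0.025, -0.01], [0, 0, 0]], [[0.01, -0.015, -0.01], [0, 0, 0]], [[0.006, -0.005, -0.01], [0, 0, 0]], [[0, 0, -0.005], [0, 0, 0]], [[0, 0, 0], [0, 0, 0]], [[0, 0, 0], [0, 0, 0]], [[0, 0, 0], [0, 0, 0]], [[0, 0, 0], [0, 0, 0]], [[0, 0, 0], [0, 0, 0]]]'

```text
time_s: 7.32
ee_pos: [514.1, -133.7, 125.7]
ee_rot: [145.0, -0.0, 82.0]
force: [-0.9, -0.5, -3.6]
gripper_width: 27.6
```

```bash
python3 - <<'E'
from g import *
P,M=tcp(SO,SY,0,65,0); go(P,M)
for n in("wrist","top","side"):
    p=env.camera_params(n);im=env.grab_frame(n)
    if n=="wrist": np.save("pics/w4pose.npy",p["pose"])
    cv2.imwrite(f"pics/{n}4.png",cv2.cvtColor(im,cv2.COLOR_RGB2BGR))
    if n!="wrist":
        y0,x0=(190,290) if n=="top" else (220,180)
        c=im[y0:y0+90,x0:x0+110]
        cv2.imwrite(f"pics/{n}4c.png",cv2.cvtColor(cv2.resize(c,None,fx=5,fy=5,interpolation=cv2.INTER_CUBIC),cv2.COLOR_RGB2BGR))
E
```

```text
t 7.3167 at [ 514.1 -133.7  125.7] d(m) [ 0.0062 -0.0945 -0.076 ] rotvec [-0.0031 -0.0164 -0.0162]
```

View pics/wrist4.png

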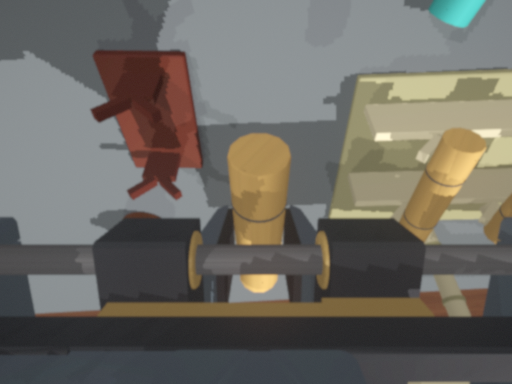

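View pics/top4c.png

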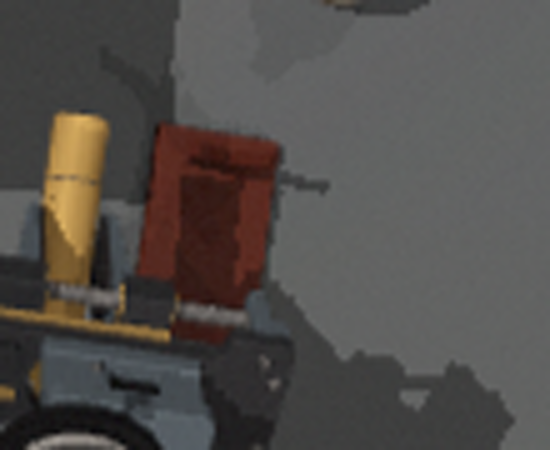

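View pics/side4c.png

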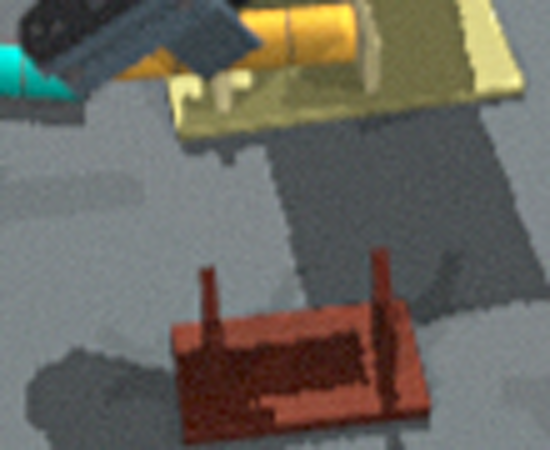

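Some of the travel was held back by joint speed and dropped, leaving the tool about 95 mm short in y with a 1° tilt error. That is easy to correct. I'll use this wrist view to refine the stand pose from its notch tips.

```bash
python3 - <<'E'
import cv2
t=cv2.imread("pics/wrist4.png")
cv2.imwrite("pics/c4.png",cv2.resize(t[40:215,80:220],None,fx=3.4,fy=3.4,interpolation=cv2.INTER_CUBIC))
E
```

```text
(no output)
```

View pics/c4.png

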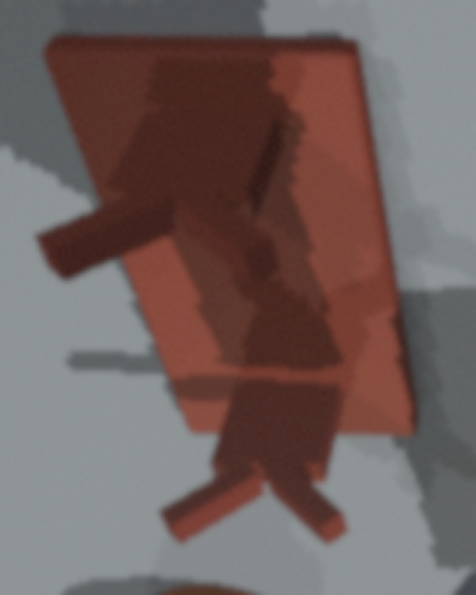

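```bash
python3 - <<'E'
from g import *
p=env.camera_params("wrist"); p=dict(p); p["pose"]=np.load("pics/w4pose.npy")
c=lambda u,v:(u/3.4+80-.35,v/3.4+40-.35)
Q=np.array([onz(p,*c(*q),10) for q in [(50,52),(355,50),(413,432),(190,432)]])
print(Q.round(1),Q.mean(0).round(1),[np.linalg.norm(Q[i]-Q[i-1]).round(1) for i in range(4)])
e=Q[2]-Q[1]+Q[3]-Q[0]; print("yaw",np.degrees(np.arctan2(e[1],e[0])))
a=onz(p,*c(173,527),65);b=onz(p,*c(338,530),65);print("far tips",a,b,(a+b)/2,np.linalg.norm(a-b))
M,ex,ey=frame(SY); print("->origin",((a+b)/2-42*ex).round(1))
print("near tip",onz(p,*c(52,258),65)+0, "pred", np.r_[SO,65]-42*ex-ey*20)
E
```

```text
[[ 443.9 -250.    10. ]
 [ 452.9 -182.7   10. ]
 [ 569.7 -202.4   10. ]
 [ 560.3 -269.5   10. ]] [ 506.7 -226.1   10. ] [np.float64(118.0), np.float64(67.8), np.float64(118.4), np.float64(67.8)]
yaw -9.543474729087183
far tips [ 542.67949927 -251.55852552   65.        ] [ 549.72428536 -209.95475095   65.        ] [ 546.20189232 -230.75663823   65.        ] 42.19600774180196
->origin [ 504.7 -224.3   65. ]
near tip [ 460.964921   -239.22156578   65.        ] pred [ 464.61147791 -239.76136109   65.        ]
```

```bash
cat > inhand.py <<'E'
from g import *
s=env.state(); p=env.camera_params("wrist")
Rt=R.from_euler("xyz",s["ee_rot"],degrees=True).as_matrix()
l=np.radians(LEAN); a_t=np.array([0,np.cos(l),np.sin(l)]) # case axis in tool frame (tool y=(c,0,s) in rack)
n_t=np.array([0,np.sin(l),-np.cos(l)]); w_t=np.array([1.,0,0])
g=s["ee_pos"]-19*Rt[:,2]
for d in (-4,0,4):
    th=np.linspace(0,2*np.pi,40)
    pts=lambda x:np.array([proj(p,g+Rt@(a_t*(x+d)+14*(np.cos(t)*n_t+np.sin(t)*w_t))) for t in th])
    E1=pts(-60);B=pts(-28);F=pts(60)
    print(d,"end v",E1[:,1].min().round(1),E1[:,1].max().round(1),"u",E1[:,0].min().round(1),E1[:,0].max().round(1),"band v max",B[:,1].max().round(1),"far v max",F[:,1].max().round(1))
E
python3 - <<'E'
exec(open('inhand.py').read())
import cv2
t=cv2.imread("pics/wrist4.png")
cv2.imwrite("pics/c5.png",cv2.resize(t[120:310,190:330],None,fx=3,fy=3,interpolation=cv2.INTER_CUBIC))
E
```

```text
-4 end v 130.0 174.3 u 228.1 292.9 band v max 220.0 far v max 293.3
0 end v 136.7 180.9 u 228.7 292.2 band v max 224.7 far v max 295.6
4 end v 143.2 187.3 u 229.4 291.4 band v max 229.2 far v max 297.8
```

View pics/c5.png

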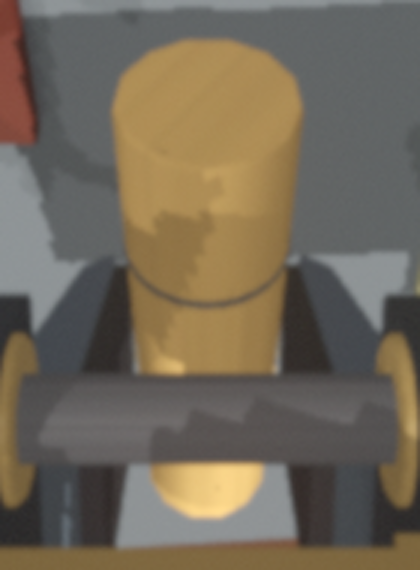

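```bash
cat > st.py <<'E'
from g import *
SO=np.array([507.8,-226.0]); SY=-9.2
def starget(h,d=2.2):
    M,ex,ey=frame(SY); return np.r_[SO,h]+ex*d+M[:,2]*19,M
E
python3 - <<'E'
from st import *
go(*starget(65+50))
E
```

```text
t 7.4667 at [ 514.  -133.8  125.6] d(m) [ 0.0069 -0.0943 -0.0259] rotvec [-0.0033 -0.0164 -0.0211]
```

Emit:
drive_tool --motion '[[[0.001, -0.01, -0.0], [-0.0004, -0.002, -0.0026]], [[0.001, -0.013, -0.002], [-0.0004, -0.002, -0.0026]], [[0.001, -0.013, -0.003], [-0.0004, -0.002, -0.0026]], [[0.001, -0.014, -0.004], [-0.0004, -0.002, -0.0026]], [[0.001, -0.014, -0.004], [-0.0004, -0.002, -0.0026]], [[0.001, -0.013, -0.004], [-0.0004, -0.002, -0.0026]], [[0.001, -0.011, -0.004], [-0.0004, -0.002, -0.0026]], [[0, -0.006, -0.004], [-0.0004, -0.002, -0.0026]], [[0, 0, 0], [0, 0, 0]], [[0, 0, 0], [0, 0, 0]]]'

```text
time_s: 8.3
ee_pos: [527.3, -219.1, 115.5]
ee_rot: [145.9, 0.7, 79.8]
force: [-0.1, 0.9, -3.3]
gripper_width: 27.3
```

```bash
python3 - <<'E'
from st import *
go(*starget(65+50))
p=env.camera_params("wrist");im=env.grab_frame("wrist")
np.save("pics/w6pose.npy",p["pose"])
bgr=cv2.cvtColor(im,cv2.COLOR_RGB2BGR)
cv2.imwrite("pics/w6.png",cv2.resize(bgr[40:310,130:390],None,fx=2.2,fy=2.2,interpolation=cv2.INTER_CUBIC))
M,ex,ey=frame(SY)
for x in (-42,42):
  for y in (-20,20): print(x,y,((proj(p,np.r_[SO,65]+ex*x+ey*y)-[130,40])*2.2).round(0))
for x in (-60,60):
  for y in (-35,35): print(x,y,((proj(p,np.r_[SO,10]+ex*x+ey*y)-[130,40])*2.2).round(0))
E
```

```text
t 8.3 at [ 527.3 -219.1  115.5] d(m) [-0.0063 -0.0091 -0.0159] rotvec [ 0.0073 -0.0347  0.0172]
-42 -20 [177. 122.]
-42 20 [321. 121.]
42 -20 [206. 326.]
42 20 [316. 326.]
-60 -35 [142. -25.]
-60 35 [367. -28.]
60 -35 [187. 262.]
60 35 [347. 261.]
```

View pics/w6.png

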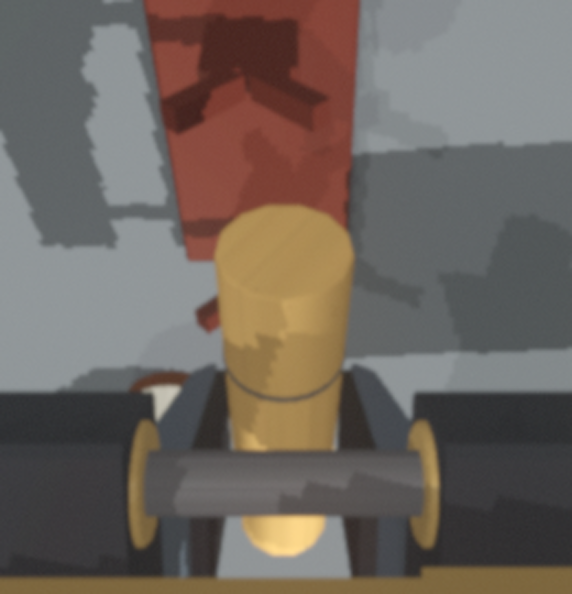

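```bash
python3 - <<'E'
from st import *
s=env.state();print(s["qpos"].round(1))
E
```

```text
[ -30.3    9.4  125.3   40.4   16.4 -146.5]
```

Joint 6 is at its limit (-146.5°) with joint 5 near singular, so this heading can't be reached at the stand. The stand accepts either end, so I'll raise the case, turn it half round clockwise and set it down from the other side.

Emit:
drive_tool --motion '[[[0, 0, 0.012], [0, 0, 0]], [[0, 0, 0.024], [0, 0, 0]], [[0, 0, 0.028], [0, 0, 0]], [[0, 0, 0.028], [0, 0, -0.02]], [[0, 0, 0.028], [0, 0, -0.04]], [[0, 0, 0.02], [0, 0, -0.06]], [[0, 0, 0], [0, 0, -0.08]], [[0, 0, 0], [0, 0, -0.1]], [[0, 0, 0], [0, 0, -0.11]], [[0, 0, 0], [0, 0, -0.11]]]'

```text
time_s: 9.18
ee_pos: [525.3, -217.7, 254.0]
ee_rot: [146.4, 0.7, 55.7]
force: [-0.1, -0.4, -5.0]
gripper_width: 27.7
```

```bash
python3 - <<'E'
from st import *
s=env.state();print(s["qpos"].round(1),s["ee_pos"],s["ee_rot"],s["force"])
E
```

```text
[-17.5  -0.  111.9 -16.5  36.9 -62.9] [ 525.31461648 -217.68284568  254.03135595] [146.36395828   0.74496927  55.68112732] [-0.10330438 -0.39890906 -4.9685927 ]
```

Emit:
drive_tool --motion '[[[0, 0, 0], [0, 0, -0.115]], [[0, 0, 0], [0, 0, -0.115]], [[0, 0, 0], [0, 0, -0.115]], [[0, 0, 0], [0, 0, -0.115]], [[0, 0, 0], [0, 0, -0.115]], [[0, 0, 0], [0, 0, -0.115]], [[0, 0, 0], [0, 0, -0.115]], [[0, 0, 0], [0, 0, -0.115]], [[0, 0, 0], [0, 0, -0.115]], [[0, 0, 0], [0, 0, -0.115]]]'

```text
time_s: 10.02
ee_pos: [526.6, -216.2, 253.1]
ee_rot: [146.7, 0.7, -7.6]
force: [0.3, 0.5, -3.6]
gripper_width: 27.9
```

```bash
python3 - <<'E'
from st import *
s=env.state();print(s["qpos"].round(1),s["ee_pos"],s["ee_rot"],s["force"])
E
```

```text
[ -3.4  16.6  91.7 -34.1  77.7  13.3] [ 526.55808984 -216.2193658   253.09909687] [146.65894439   0.72282765  -7.62503928] [ 0.29104708  0.50709496 -3.57573611]
```

Emit:
drive_tool --motion '[[[0, 0, 0], [0, 0, -0.115]], [[0, 0, 0], [0, 0, -0.115]], [[0, 0, 0], [0, 0, -0.115]], [[0, 0, 0], [0, 0, -0.115]], [[0, 0, 0], [0, 0, -0.115]], [[0, 0, 0], [0, 0, -0.115]], [[0, 0, 0], [0, 0, -0.115]], [[0, 0, 0], [0, 0, -0.115]], [[0, 0, 0], [0, 0, -0.115]], [[0, 0, 0], [0, 0, -0.115]]]'

```text
time_s: 10.85
ee_pos: [527.7, -217.2, 252.8]
ee_rot: [146.7, 0.8, -73.5]
force: [-0.0, 0.2, -5.8]
gripper_width: 27.5
```

```bash
cat >> st.py <<'E'
def starget2(h,d=2.2,lean=LEAN):
    M,ex,ey=frame(SY+180,lean); return np.r_[SO,h]+ex*d+M[:,2]*19,M
E
python3 - <<'E'
from st import *
s=env.state();print(s["qpos"].round(1),s["ee_pos"],s["ee_rot"],s["force"])
go(*starget2(65+50))
E
```

```text
[-13.8  33.5  64.2 -16.7 111.3  57.4] [ 527.69901912 -217.19651321  252.81402889] [146.67797226   0.7786717  -73.50057605] [-0.04175259  0.17812506 -5.77983665]
t 10.85 at [ 527.7 -217.2  252.8] d(m) [-0.0331 -0.0067 -0.1532] rotvec [-0.0167  0.0462 -0.4481]
```

Emit:
drive_tool --motion '[[[-0.003, -0.001, -0.005], [-0.0017, 0.0046, -0.0448]], [[-0.003, -0.001, -0.01], [-0.0017, 0.0046, -0.0448]], [[-0.003, -0.001, -0.01], [-0.0017, 0.0046, -0.0448]], [[-0.003, -0.001, -0.01], [-0.0017, 0.0046, -0.0448]], [[-0.003, -0.001, -0.01], [-0.0017, 0.0046, -0.0448]], [[-0.004, -0.001, -0.01], [-0.0017, 0.0046, -0.0448]], [[-0.004, -0.001, -0.01], [-0.0017, 0.0046, -0.0448]], [[-0.004, 0, -0.01], [-0.0017, 0.0046, -0.0448]], [[-0.003, 0, -0.01], [-0.0017, 0.0046, -0.0448]], [[-0.003, 0, -0.005], [-0.0017, 0.0046, -0.0448]]]'

```text
time_s: 11.68
ee_pos: [494.0, -224.6, 161.8]
ee_rot: [143.9, 0.0, -99.1]
force: [0.2, -0.3, -3.9]
gripper_width: 27.4
```

```bash
python3 - <<'E'
from st import *
go(*starget2(65+50))
p=env.camera_params("wrist");im=env.grab_frame("wrist")
np.save("pics/w7pose.npy",p["pose"])
bgr=cv2.cvtColor(im,cv2.COLOR_RGB2BGR)
cv2.imwrite("pics/w7.png",bgr)
bgr=cv2.cvtColor(env.grab_frame("side"),cv2.COLOR_RGB2BGR)
cv2.imwrite("pics/s7.png",bgr)
go(*starget2(65+50))
print(env.state()["qpos"].round(1))
M,ex,ey=frame(SY)
for x in (-42,42):
  for y in (-21,21): print(x,y,proj(p,np.r_[SO,65]+ex*x+ey*y).round(0))
E
```

```text
t 11.6833 at [ 494.  -224.6  161.8] d(m) [ 0.0006  0.0007 -0.0622] rotvec [-0.0003 -0.0008 -0.0024]
t 11.7833 at [ 493.3 -225.4  162.2] d(m) [ 0.0013  0.0016 -0.0625] rotvec [-0.0005 -0.0025 -0.0032]
[-21.1  37.6  71.   -7.4 106.8  78. ]
-42 -21 [280. 150.]
-42 21 [233. 150.]
42 -21 [286.  61.]
42 21 [227.  61.]
```

View pics/w7.png

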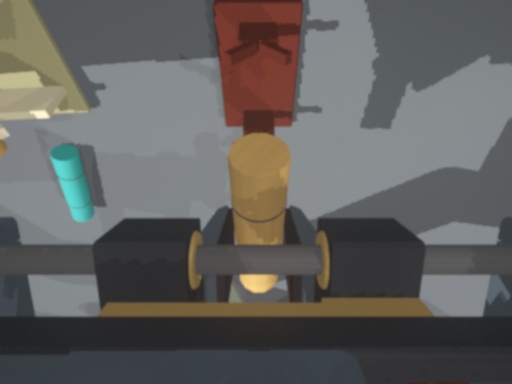

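View pics/s7.png

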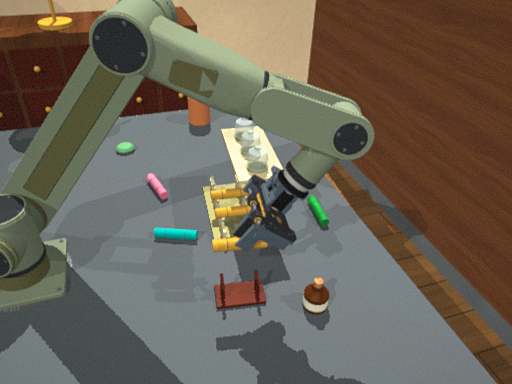

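```bash
python3 - <<'E'
from st import *
t=cv2.imread("pics/w7.png")
cv2.imwrite("pics/c7.png",cv2.resize(t[0:190,200:320],None,fx=3.1,fy=3.1,interpolation=cv2.INTER_CUBIC))
E
```

```text
(no output)
```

View pics/c7.png

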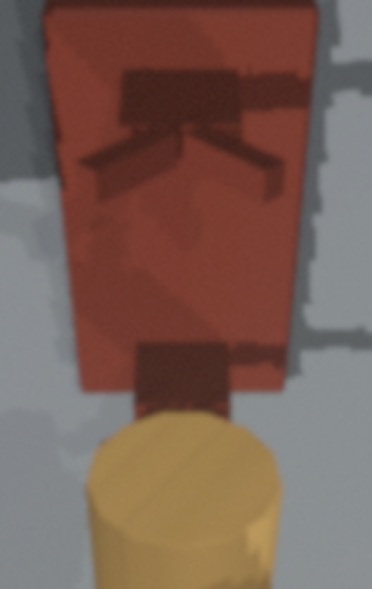

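```bash
python3 - <<'E'
from st import *
p=dict(env.camera_params("wrist")); p["pose"]=np.load("pics/w7pose.npy")
c=lambda u,v:(u/3.1+200-.35,v/3.1-.35)
Q=np.array([onz(p,*c(*q),10) for q in [(45,10),(317,10),(285,390),(82,390)]])
print(Q.round(1),Q.mean(0).round(1),[np.linalg.norm(Q[i]-Q[i-1]).round(1) for i in range(4)])
e=Q[0]-Q[3]+Q[1]-Q[2]; print("yaw",np.degrees(np.arctan2(e[1],e[0])))
a=onz(p,*c(90,178),65);b=onz(p,*c(276,180),65);print("tips +42",a,b,(a+b)/2,np.linalg.norm(a-b))
M,ex,ey=frame(SY); print("->origin",((a+b)/2-42*ex).round(1))
exec(open("inhand.py").read())
E
```

```text
[[ 571.9 -203.2   10. ]
 [ 561.2 -270.    10. ]
 [ 444.6 -252.8   10. ]
 [ 455.5 -184.7   10. ]] [ 508.3 -227.7   10. ] [np.float64(117.8), np.float64(67.6), np.float64(117.8), np.float64(69.0)]
yaw -8.740347711639622
tips +42 [ 554.93017288 -214.09065539   65.        ] [ 547.86689475 -255.26418193   65.        ] [ 551.39853381 -234.67741866   65.        ] 41.77498277272917
->origin [ 509.9 -228.    65. ]
-4 end v 128.2 172.6 u 224.2 289.3 band v max 218.6 far v max 292.4
0 end v 135.0 179.3 u 224.9 288.6 band v max 223.4 far v max 294.7
4 end v 141.5 185.7 u 225.6 288.0 band v max 227.9 far v max 296.9
```

The stand centre now comes out at (508.2,-227) with yaw -9° from views in both directions, and in the wrist image the case lines up with the notch to under 1 mm. Descending to just above the notches.

Emit:
drive_tool --motion '[[[0.0005, 0, -0.008], [0, -0.001, -0.001]], [[0.0005, 0, -0.013], [0, -0.001, -0.001]], [[0.0003, 0.0005, -0.015], [0, 0, -0.001]], [[0, 0, -0.015], [0, 0, 0]], [[0, 0, -0.015], [0, 0, 0]], [[0, 0, -0.013], [0, 0, 0]], [[0, 0, -0.01], [0, 0, 0]], [[0, 0, -0.008], [0, 0, 0]], [[0, 0, -0.004], [0, 0, 0]], [[0, 0, 0], [0, 0, 0]]]'

```text
time_s: 12.62
ee_pos: [494.5, -224.4, 62.0]
ee_rot: [143.9, 0.0, -99.1]
force: [0.6, 0.8, -4.6]
gripper_width: 27.9
```

```bash
sed -i 's/507.8,-226.0/508.2,-226.8/; s/SY=-9.2/SY=-9.0/' st.py; python3 - <<'E'
from st import *
print(env.state()["force"])
n=0
for nme,(y0,x0) in (("top",(180,290)),("side",(210,180))):
    im=env.grab_frame(nme)[y0:y0+100,x0:x0+140]
    cv2.imwrite(f"pics/{nme}8.png",cv2.cvtColor(cv2.resize(im,None,fx=5,fy=5,interpolation=cv2.INTER_CUBIC),cv2.COLOR_RGB2BGR))
go(*starget2(65))
E
```

```text
[ 0.59867872  0.76978076 -4.6065506 ]
t 12.7167 at [ 494.9 -224.7   63.1] d(m) [ 0.0001  0.     -0.0134] rotvec [ 0.0004 -0.      0.0027]
```

View pics/side8.png

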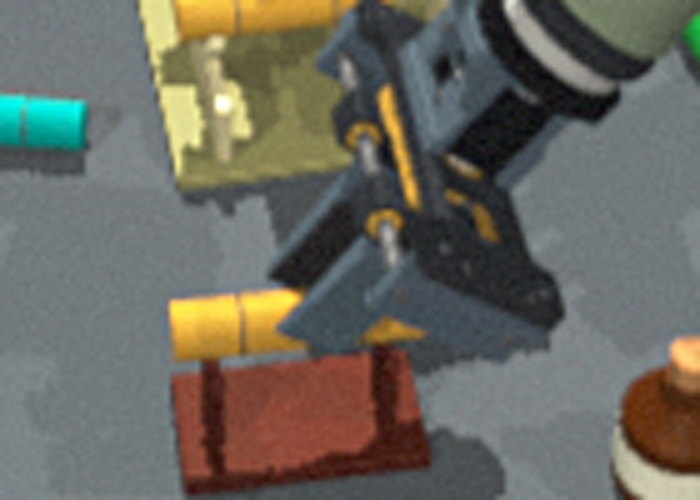

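View pics/top8.png

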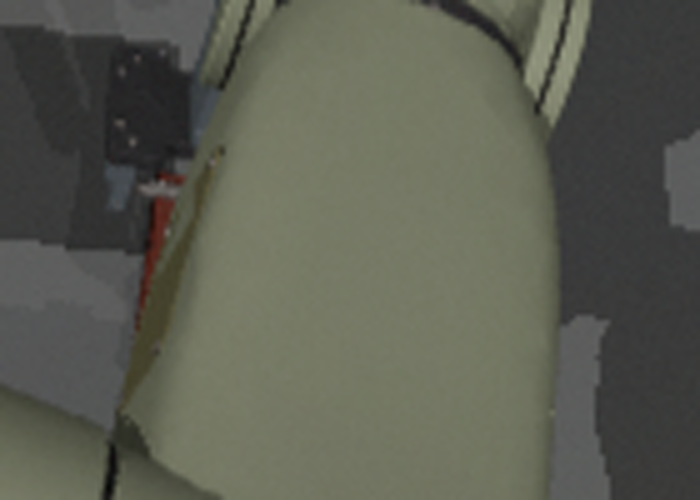

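The side view shows the case level above the posts, with no contact yet and about 13 mm to go. Lowering slowly.

Emit:
drive_tool --motion '[[[0, 0, -0.002], [0, 0, 0]], [[0, 0, -0.002], [0, 0, 0]], [[0, 0, -0.002], [0, 0, 0]], [[0, 0, -0.0015], [0, 0, 0]], [[0, 0, -0.0015], [0, 0, 0]], [[0, 0, -0.001], [0, 0, 0]], [[0, 0, -0.001], [0, 0, 0]], [[0, 0, 0], [0, 0, 0]], [[0, 0, 0], [0, 0, 0]], [[0, 0, 0], [0, 0, 0]]]'

```text
time_s: 13.55
ee_pos: [494.6, -224.6, 51.7]
ee_rot: [144.0, -0.0, -99.2]
force: [0.6, 0.0, -4.5]
gripper_width: 27.6
```

```bash
python3 - <<'E'
from st import *
print(env.state()["force"],env.state()["torque"])
go(*starget2(65))
E
```

```text
[ 0.55239461  0.01377894 -4.49178156] [-0.1367191  -0.64442666  0.05062116]
t 13.55 at [ 494.6 -224.6   51.7] d(m) [ 0.0004 -0.0001 -0.0021] rotvec [ 0.0001 -0.0007  0.0029]
```

Emit:
drive_tool --motion '[[[0, 0, -0.0005], [0, 0, 0]], [[0, 0, -0.0005], [0, 0, 0]], [[0, 0, -0.0005], [0, 0, 0]], [[0, 0, -0.0005], [0, 0, 0]], [[0, 0, 0], [0, 0, 0]], [[0, 0, 0], [0, 0, 0]], [[0, 0, 0], [0, 0, 0]], [[0, 0, 0], [0, 0, 0]], [[0, 0, 0], [0, 0, 0]], [[0, 0, 0], [0, 0, 0]]]'

```text
time_s: 14.38
ee_pos: [494.6, -224.6, 50.8]
ee_rot: [144.0, -0.0, -99.2]
force: [0.6, 1.1, 5.8]
gripper_width: 27.4
```

```bash
python3 - <<'E'
from st import *
print(env.state()["force"],env.state()["torque"])
go(*starget2(65))
E
```

```text
[0.60941903 1.06248212 5.83836038] [ 0.05813064  0.08743398 -0.0337569 ]
t 14.3833 at [ 494.6 -224.6   50.8] d(m) [ 0.0004 -0.0002 -0.0011] rotvec [ 0.0003 -0.0007  0.0029]
```

Emit:
drive_tool --motion '[[[0, 0, 0], [0, 0, 0]], [[0, 0, 0], [0, 0, 0]], [[0, 0, 0], [0, 0, 0]], [[0, 0, 0], [0, 0, 0]], [[0, 0, 0], [0, 0, 0]], [[0, 0, 0], [0, 0, 0]], [[0, 0, 0], [0, 0, 0]], [[0, 0, 0], [0, 0, 0]], [[0, 0, 0], [0, 0, 0]], [[0, 0, 0], [0, 0, 0]]]' --claw 0 --force 3

```text
time_s: 15.22
ee_pos: [494.6, -224.4, 49.7]
ee_rot: [143.9, 0.0, -99.2]
force: [1.3, 2.1, 3.9]
gripper_width: 28.0
```

```bash
python3 - <<'E'
from st import *
im=env.grab_frame("side")[210:310,180:320]
cv2.imwrite("pics/side9.png",cv2.cvtColor(cv2.resize(im,None,fx=5,fy=5,interpolation=cv2.INTER_CUBIC),cv2.COLOR_RGB2BGR))
print(env.state()["force"],env.state()["torque"])
go(*starget2(65))
E
```

```text
[1.35160101 3.54736364 4.66358454] [ 0.42875129  0.04300734 -0.33234198]
t 15.2667 at [ 494.6 -224.4   49.7] d(m) [ 0.0004 -0.0003 -0.0001] rotvec [-0.0003 -0.0009  0.003 ]
```

View pics/side9.png

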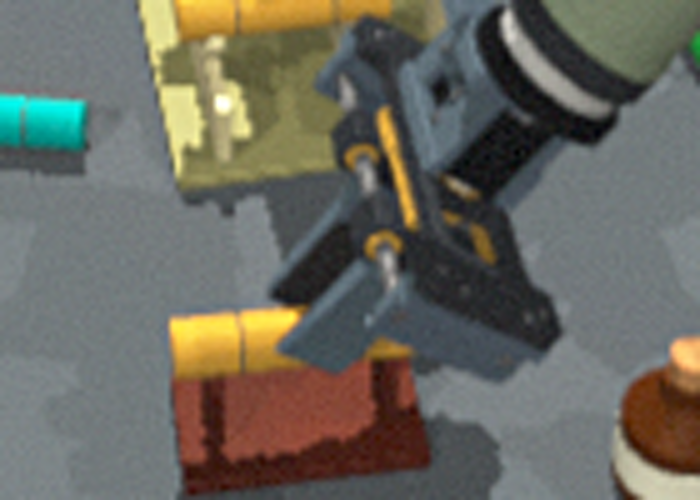

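The case now sits in both notches and the forces are small. Opening and backing out along the tool axis.

Emit:
drive_tool --motion '[[[0, 0, 0], [0, 0, 0]], [[0, 0, 0], [0, 0, 0]], [[0, 0, 0], [0, 0, 0]], [[0, 0, 0], [0, 0, 0]], [[0, 0, 0], [0, 0, 0]], [[0, 0, 0], [0, 0, 0]], [[0, 0, 0], [0, 0, 0]], [[0, 0, 0], [0, 0, 0]], [[0, 0, 0], [0, 0, 0]], [[0, 0, 0], [0, 0, 0]]]' --claw 0.6 --force 10

```text
time_s: 16.1
ee_pos: [494.6, -224.6, 49.7]
ee_rot: [144.0, -0.0, -99.2]
force: [0.8, -0.1, -0.3]
gripper_width: 54.7
```

Emit:
drive_tool --motion '[[[0.003, -0.0005, 0.004], [0, 0, 0]], [[0.006, -0.001, 0.008], [0, 0, 0]], [[0.006, -0.001, 0.008], [0, 0, 0]], [[0.006, -0.001, 0.009], [0, 0, 0]], [[0.006, -0.001, 0.012], [0, 0, 0]], [[0.006, -0.001, 0.015], [0, 0, 0]], [[0.006, -0.001, 0.02], [0, 0, 0]], [[0, 0, 0.025], [0, 0, 0]], [[0, 0, 0.025], [0, 0, 0]], [[0, 0, 0.02], [0, 0, 0]]]'

```text
time_s: 16.93
ee_pos: [534.0, -231.2, 197.8]
ee_rot: [144.0, -0.0, -99.2]
force: [-0.3, -0.6, 0.4]
gripper_width: 54.6
```

```bash
python3 - <<'E'
from st import *
s=env.state();print(s["time_s"],s["force"],s["gripper_width"],s["ee_pos"])
for n in ("side","wrist"):
    p=env.camera_params(n);im=env.grab_frame(n)
    if n=="wrist": np.save("pics/w10pose.npy",p["pose"])
    cv2.imwrite(f"pics/{n}10.png",cv2.cvtColor(im,cv2.COLOR_RGB2BGR))
    M,ex,ey=frame(SY)
    print(n,[proj(p,np.r_[SO,65]+ex*x).round(0) for x in (-60,-28,0,28,60)])
im=cv2.imread("pics/side10.png")[210:330,180:340]
cv2.imwrite("pics/side10c.png",cv2.resize(im,None,fx=5,fy=5,interpolation=cv2.INTER_CUBIC))
E
```

```text
16.9333 [-0.28845477 -0.59561161  0.37903883] 54.562096908422625 [ 533.98160786 -231.18646017  197.82025057]
side [array([214., 280.]), array([227., 278.]), array([239., 277.]), array([251., 276.]), array([264., 274.])]
wrist [array([257., 166.]), array([257., 144.]), array([257., 122.]), array([257.,  98.]), array([256.,  64.])]
```

View pics/side10c.png

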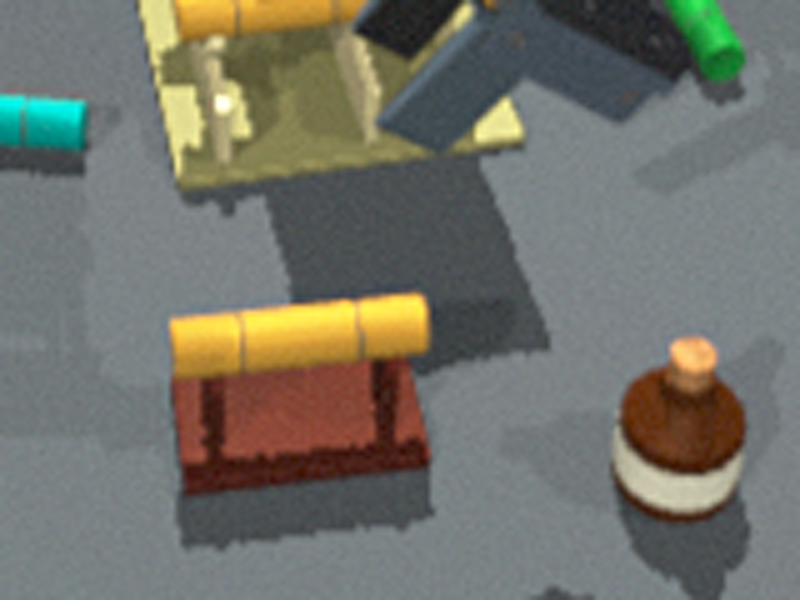

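View pics/wrist10.png

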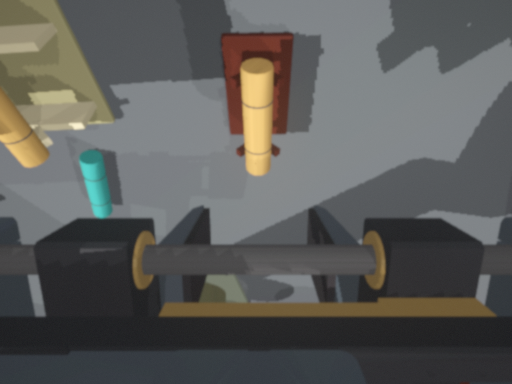

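The case lies level in both notches. In the side crop its centre is at column 301, against 299 for the post midpoint, so it is about 1 mm off centre. I'll move the arm up and back for a last overall look.

Emit:
drive_tool --motion '[[[0, 0, 0.02], [0, 0, 0]], [[0, 0, 0.025], [0, 0, 0]], [[0, -0.01, 0.025], [0, 0, 0]], [[0, -0.02, 0.02], [0, 0, 0]], [[0, -0.03, 0.01], [0, 0, 0]], [[0, -0.03, 0.01], [0, 0, 0]], [[0, -0.03, 0], [0, 0, 0]], [[0, -0.03, 0], [0, 0, 0]], [[0, -0.02, 0], [0, 0, 0]], [[0, 0, 0], [0, 0, 0]]]'

```text
time_s: 17.87
ee_pos: [532.8, -405.3, 302.5]
ee_rot: [143.8, -0.0, -99.4]
force: [0.1, -0.0, -0.4]
gripper_width: 54.7
```

```bash
python3 - <<'E'
from st import *
s=env.state();print(s["time_s"],s["ee_pos"],s["force"])
for n in ("side","top"):
    cv2.imwrite(f"pics/{n}11.png",cv2.cvtColor(env.grab_frame(n),cv2.COLOR_RGB2BGR))
a=cv2.imread("pics/side11.png")[100:330,190:350];b=cv2.imread("pics/top11.png")[130:290,130:390]
cv2.imwrite("pics/side11c.png",cv2.resize(a,None,fx=2.5,fy=2.5));cv2.imwrite("pics/top11c.png",cv2.resize(b,None,fx=3,fy=3))
E
```

```text
17.8667 [ 532.75969478 -405.29434953  302.53615903] [ 0.07899912 -0.03772431 -0.38972448]
```

View pics/side11c.png

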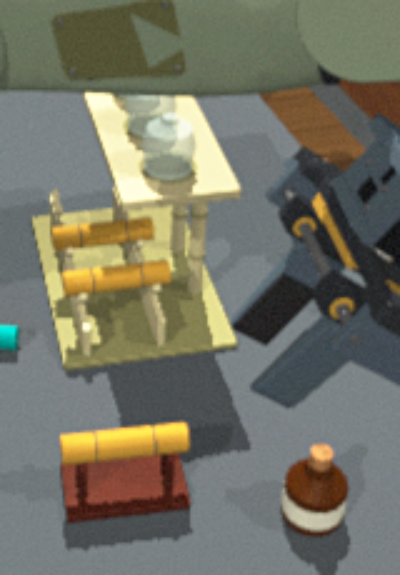

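View pics/top11c.png

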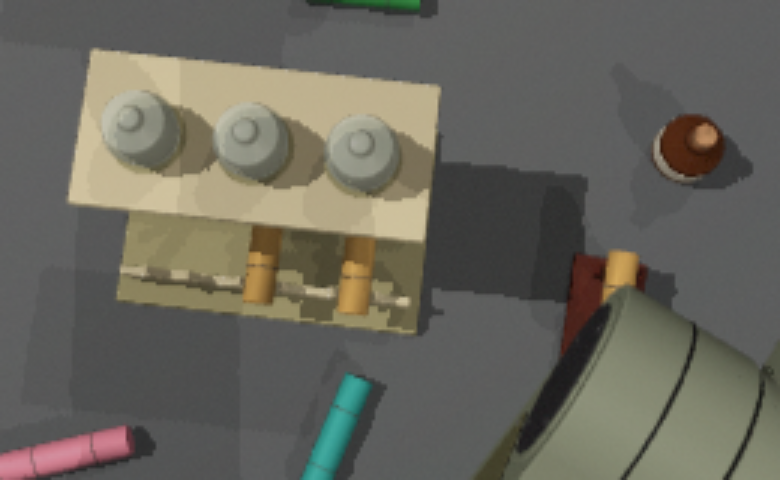

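The three jars are where they started, the bottle hasn't moved, the two other cases are still in their notches, and the full case is level on the stand with the arm clear. Handing in.

```bash
python3 -c "
from workcell import env
print(env.job_done())"
```

```text
the job is handed in; nothing more can be done
None
```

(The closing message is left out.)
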